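# Gauge a drilled hole and present the gauge to the reader

## Robot

A 7-joint arm with a two-finger parallel gripper is mounted at the origin on the work surface. World frame = base frame: x ahead of the robot, y to its left, z up, the work surface at z = 0. Lengths are in m, angles in rad, forces in N, time in s.
With the tool pointing down it reaches from about 0.425 to 0.825 m from the base axis. Payload 3.6 kg.
Tool frame: the origin (TCP) lies at the very end of the fingers, on their centre line; the grasp point (between the pads) lies 19 mm behind it; z points along the fingers, y is the line along which they close (so a half turn about z gives the same grasp; the last joint's range is limited). The gripper opens to 93 mm and grips with 3 to 60 N. Pads are 15 mm wide; open, the fingers measure 128 mm over their backs; the gripper's body (75 mm by 188 mm) begins 65 mm behind the grasp point.
Start: joints at [1.312, 0.615, -0.013, 1.423, 0.008, 1.103, -0.04], TCP at [0.149, -0.633, 0.219] pointing down, gripper open.
Joint ranges: [-3.12, 3.12], [-0.3, 2.06], [-1.34, 1.32], [0.26, 2.42], [-1.36, 4.5], [0.01, 1.98], [-2.84, 2.84]. Speed limits (rad/s): [2.79, 2.79, 3.14, 3.14, 3.14, 3.14, 3.14].

## Interface

Orientations are given as a unit quaternion [w, x, y, z].
In Python, from rig import readout, imaging, ctrl gives the robot as it stands. The module is installed in compiled form; this text tells all that it offers.
- The arm moves only by the tool move_arm, never from a script. Its argument "deltas" is a list of rows, each a list of 7 numbers: the shift along the world's x, y, z in mm, then the turn, a rotation vector about the world's x, y, z in rad, then the finger opening in mm, from 0 to 93. In form: [[dx, dy, dz, wx, wy, wz, fingers], ...]. A call has 1 to 8 rows; each row shifts and turns the commanded pose from where the row before left it; what a row does not reach is not made up. A row lasts 1/12 s, in which the tool goes at most 41.7 mm and 7.16 degrees, less where a joint would pass 70% of its speed; a pose out of reach is approached as far as the arm can. A call is refused whole if a number of a shift passes 41.7 or a number of a turn 0.125, either way. A call with a gripper value outside its range is refused whole. The fingers move at their own pace and stop on an object; the grip force is fixed at half the most. Time passes only in rows, so rows that do not move let the fingers close. It gives the time, the measured TCP pose, the force, the opening and the grip force at its end, in the units of the state.
- readout.sense(): the state, without advancing time (a new reading comes with each control period).
- imaging.get_image(name): name is "scene" or "top" or "wrist"; returns a dict with "frame" (420x560x3 uint8, red, green, blue), "K" (3x3 intrinsics, pixels), "eye" and "rotation" of the camera in the world. Camera axes: x right, y down, z forward; pixel columns grow to the right and rows downward; lengths in m; the calibration is good to about 2 mm. A picture is of the moment at which its call begins. There is no depth.
- ctrl.hand_in(): hands the job in; it is judged then, once.
The state is a dict: "t": time; "joint_pos": joint angles; "dq": joint speeds; "tau": joint torques, N m; "ee_pos": TCP position; "tool_rot": TCP orientation; "force": force on the tool from outside, world axes, zero at the start; "ft_torque": the same for the moment, N m; "grip_width": finger opening in m; "grasp_force": force on a finger pad.
Only numpy, scipy, OpenCV 4.12 (cv2) and the standard library are available. Lean on these libraries where they do the work, as an engineer would, in place of code of your own. Each camera call takes 0.05 s, during which the arm holds its last target. There are 200 camera calls.

## Task

Get the depth reader ready by pressing its green, then yellow, then blue button fully down, one at a time. Then take the gauge rod off its rack by the red grip, push it into the guide tube until the brass collar stops against the mouth, and draw it right out again. Finish while still holding the rod level in the reader's gate, its tip midway between the two orange eyes and pointing in the reader's forward direction (away from its button row), touching nothing but your fingers; leave the glue bottle, wood offcut and screwdriver where they are.

Things in the scene. Friction and masses are not known exactly. Their poses are not given: they have to be found in the camera images.
- gauge: Gauge rod, 140 g, loose, level on the rack. Origin: on its axis, mid grip; x along the axis to the tip, z up. Red flat-sided grip 20 mm wide (y), 24 high, x = -45 to 42 mm; brass collar 32 mm diameter, x = 42 to 50; steel rod 8 mm diameter to the tip at x = 130. Balances about 11 mm ahead of the origin. Pinch across y from above (free from x = -33 to 42) and lift straight up.
- gauge_tip (a point): Tip of the gauge rod, on the axis, 130 mm ahead of the gauge origin.
- gauge_collar (a point): Centre of the collar's front face, on the axis, 50 mm ahead of the gauge origin (80 mm behind the tip).
- rack: Fixed wooden rack, base 160 x 50 x 12 mm. Origin on the table below the gauge origin; x as the gauge's x at the start. U saddles, open above, at x = -39 mm (65 mm high, under the grip's end) and x = 80 mm (71 mm high, under the rod). The gauge axis rests 65 mm above the table.
- guide: Fixed pine rail (160 x 70 x 80 mm, top 150 mm high) on dark bearers 100 mm wide, with a steel guide tube in its near end. Origin on the table below the tube's mouth; x runs horizontally into the tube, z up. The tube stands 45 mm out of the rail (rail from x = 45 to 205 mm).
- guide_mouth (a point): Centre of the guide tube's mouth, 110 mm above the table; axes as the guide: x into the tube. Rim 34 mm outer diameter, 24 mm clear, funnelling over 8 to 10 mm to a level bore of 12 mm diameter, 95 mm deep altogether. The collar's front face meets the rim here when the gauge is fully in (80 mm of rod inside).
- reader: Fixed grey console 150 (x) x 270 (y) x 40 mm high. Origin on the table under its centre; x is its forward direction, from the button row (at x = -35 mm) to the gate, z up. Three buttons stand at y = 0, -50 and -100 mm, the colours in any order.
- reader_gate (a point): Reading point of the gate: midway between two orange eyes, 145 mm above the table, at x = 45, y = 85 mm of the reader; axes as the reader. The gate's two black posts (16 mm in x, 10 mm in y, to 163 mm above the table) leave 52 mm clear between them in y; open above and along x.
- btn_green_top (a point): Centre of the top of the green push button (cap 26 mm diameter, moves straight down; unpressed height as read).
- btn_green (a joint): Travel of the green button: 0 up, 0.006 m fully down (spring, 4.5 N fully down, springs back).
- btn_yellow_top (a point): Centre of the top of the yellow push button (cap 26 mm diameter, moves straight down; unpressed height as read).
- btn_yellow (a joint): Travel of the yellow button: 0 up, 0.006 m fully down (spring, 4.5 N fully down, springs back).
- btn_blue_top (a point): Centre of the top of the blue push button (cap 26 mm diameter, moves straight down; unpressed height as read).
- btn_blue (a joint): Travel of the blue button: 0 up, 0.006 m fully down (spring, 4.5 N fully down, springs back).
- glue: Bystander: glue bottle, 48 mm diameter, 110 mm high, origin under its centre. Leave alone.
- offcut: Bystander: pine offcut 90 x 60 x 35 mm, origin under its centre. Leave alone.
- driver: Bystander: orange screwdriver 170 mm long lying on the table, about 30 mm high. Leave alone.
Mind the look-alikes: they are no part of the job. Leave any turquoise look-alike of the rack alone. Leave any purple look-alike of the gauge alone.

How it is judged:
On the way, in this order (a step that is already met when the one before it is completed fails the run):
1. the green button is pressed down, the others up (value of joint btn_green above 0.004 m and value of joint each of btn_yellow, btn_blue below 0.002 m), for 0.04 s.
2. the yellow button is pressed down, the others up (value of joint btn_yellow above 0.004 m and value of joint each of btn_green, btn_blue below 0.002 m), for 0.04 s.
3. the blue button is pressed down, the others up (value of joint btn_blue above 0.004 m and value of joint each of btn_green, btn_yellow below 0.002 m), for 0.04 s.
4. the gauge is held and pushed into the guide tube until its collar rests against the mouth (x of gauge_collar in the frame of guide_mouth above -0.003 m and distance between gauge_collar and guide_mouth below 0.007 m and angle between the x axis of gauge and the x axis of guide, either way round below 0.08 rad and contact force between gauge and guide above 0.3 N and contact force between gauge and the fingers above 2 N), for 0.2 s.
5. the gauge is drawn right out of the tube, still held (x of gauge_tip in the frame of guide_mouth below -0.005 m and contact force between gauge and the fingers above 2 N), for 0.1 s.
At the end, for the whole second after the job is handed in: The fingers hold the gauge still (below 0.02 m/s), its axis level within 7 degrees and along the reader's x within 11 degrees, tip forward and within 15 mm of the gate's reading point; it touches neither reader, guide nor rack; bystanders within 30 mm of their starts (distance between gauge_tip and reader_gate below 0.015 m and angle between gauge's own x axis and vertical between 1.451 and 1.691 rad and angle between the x axis of gauge and the x axis of reader, either way round below 0.2 rad and x of gauge in the frame of reader_gate below -0.1 m and contact force between gauge and the fingers above 2 N and linear speed of gauge below 0.02 m/s and contact force between gauge and reader below 0.1 N and contact force between gauge and guide below 0.1 N and contact force between gauge and rack below 0.1 N and distance of each of glue, offcut, driver from where it was at the start of the episode below 0.03 m); the arm keeps its last pose, push and grip.
It fails at once if two buttons pressed at once (value of joint each of btn_green, btn_yellow above 0.003 m or value of joint each of btn_green, btn_blue above 0.003 m or value of joint each of btn_yellow, btn_blue above 0.003 m).
It fails at once if the bottle is knocked away (distance of glue from where it was at the start of the episode above 0.03 m).
It fails at once if the offcut is knocked away (distance of offcut from where it was at the start of the episode above 0.03 m).
It fails at once if the screwdriver is knocked away (distance of driver from where it was at the start of the episode above 0.03 m).
It also fails if it takes over 72 s, if anything falls off the work surface, if the arm or the gripper's body presses on something with over 40 N, if the wrist force passes 120 N, or if a joint passes its speed limit or range.

## Working session

There is one attempt and no reset: what is moved stays moved. The work goes in short steps, Python scripts to look and compute and a tool call to move; the robot and the scene stay as the last step left them, time stands still between calls to the robot, and variables do not carry over. Pictures are saved under pics/ and viewed, at most 12 in all, crops included, and the job is handed in when it is done.

Besides the shell and the picture viewer there is one more tool, called after "Request:" in YAML: its name, and indented under it one key for each argument. move_arm: Moves the arm, as the interface text tells. Its arguments: {"type":"object","properties":{"deltas":{"type":"array"}},"required":["deltas"]}

```bash
mkdir -p pics; cat > h.py <<'E'
from rig import readout, imaging, ctrl
import numpy as np, cv2
def grab(n,f=None):
    d=imaging.get_image(n)
    if f: cv2.imwrite('pics/'+f,cv2.cvtColor(d['frame'],cv2.COLOR_RGB2BGR))
    return d
def ray(d,p):
    K=np.array(d['K']);R=np.array(d['rotation']);v=R@np.linalg.inv(K)@np.array([p[0],p[1],1.]);return np.array(d['eye']),v
def onz(d,p,z):
    e,v=ray(d,p);return e+v*(z-e[2])/v[2]
def proj(d,X):
    c=np.array(d['rotation']).T@(np.array(X)-np.array(d['eye']));q=np.array(d['K'])@c;return q[:2]/q[2]
E
python3 - <<'E'
from h import *
for n in ['top','scene']:
    d=grab(n,n+'0.png');print(n,d['eye'],np.round(d['rotation'],3).tolist(),np.round(d['K'],1).tolist())
s=readout.sense();print(s)
E
```

```text
top [ 0.30480389 -0.03608125  1.32955645] [-0.062, 0.709, -0.701, 0.051] [[538.5, 0.0, 270.9], [0.0, 538.5, 207.7], [0.0, 0.0, 1.0]]
scene [0.89204616 0.72001789 0.95111598] [-0.086, 0.219, 0.9, -0.367] [[506.2, 0.0, 286.9], [0.0, 506.2, 209.8], [0.0, 0.0, 1.0]]
{'t': 0.1, 'joint_pos': array([ 1.31251434,  0.61581357, -0.01258398,  1.42466118,  0.00810954,
        1.10338977, -0.04040496]), 'dq': array([-2.97497969e-04, -3.84167318e-03, -3.82737738e-04, -4.47413222e-03,
       -1.74806978e-03,  4.12799264e-05,  1.17233939e-03]), 'tau': array([ 1.41706496e-03, -4.60042477e+01,  2.10118596e-01, -1.66245532e+01,
       -6.11802167e-02,  1.69371214e-02,  1.24981857e-04]), 'ee_pos': array([ 0.14915051, -0.6319644 ,  0.21762856]), 'tool_rot': array([-1.09991530e-03,  9.93289360e-01,  1.15650397e-01, -1.54566828e-04]), 'force': array([ 0.02774726,  0.26666544, -0.42860891]), 'ft_torque': array([-0.0254733 , -0.01974773, -0.00228301]), 'grasp_force': 0.0, 'grip_width': 0.09304981071837072}
```

View pics/top0.png

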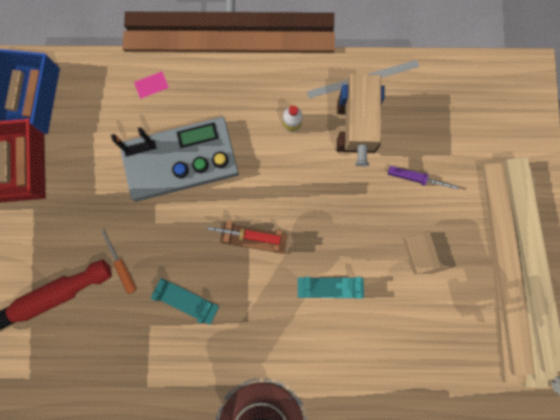

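View pics/scene0.png

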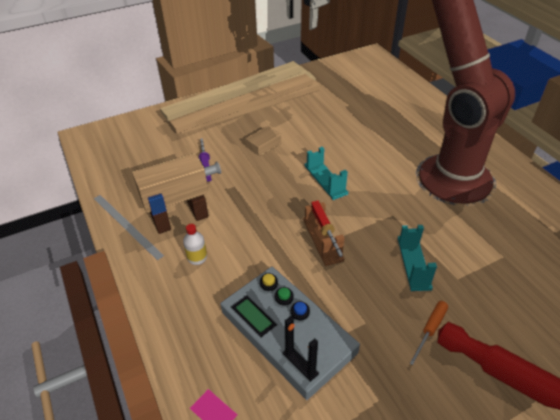

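```bash
cat >> h.py <<'E'
from scipy.spatial.transform import Rotation as Ro
_g=imaging.get_image
def _gi(n):
    d=dict(_g(n)); r=np.array(d['rotation'])
    if r.shape==(4,): d['rotation']=Ro.from_quat(r[[1,2,3,0]]).as_matrix()
    return d
imaging.get_image=_gi
E
python3 - <<'E'
from h import *
D={n:imaging.get_image(n) for n in ['top','scene','wrist']}
for n in D:
    d=D[n];print(n,d['eye'],np.round(d['rotation'],3).tolist())
    for X in [(0,0,0),(0.149,-0.633,0.219),(.5,0,0),(.5,.3,0)]: print(X,proj(d,X).round(1))
d=D['top']
for n,p,z in [('blue',(180,170),.052),('green',(200,164),.052),('yellow',(220,159),.052),('glue',(292,122),.05),('offcut',(425,252),.035),('driver',(120,270),.015),('tip',(210,229),.065),('grip',(263,237),.077),('tube',(362,156),.11),('railtop',(364,111),.15)]:
    print(n,onz(d,p,z).round(3))
for n in ['top','scene']:
    d=D[n];b=cv2.resize(cv2.cvtColor(d['frame'],cv2.COLOR_RGB2BGR)[60:270,100:400] if n=='top' else cv2.cvtColor(d['frame'],cv2.COLOR_RGB2BGR)[130:400,120:380],None,fx=2.6 if n=='top' else 2.2,fy=2.6 if n=='top' else 2.2,interpolation=cv2.INTER_CUBIC);cv2.imwrite(f'pics/{n}_crop.png',b);print(b.shape)
E
```

```text
top [ 0.30480389 -0.03608125  1.32955645] [[0.013, -0.987, 0.16], [-1.0, -0.01, 0.016], [-0.014, -0.16, -0.987]]
(0, 0, 0) [261.8 426.4]
(0.149, -0.633, 0.219) [580.5 379. ]
(0.5, 0, 0) [264.9 215.6]
(0.5, 0.3, 0) [145.2 214.4]
scene [0.89204616 0.72001789 0.95111598] [[-0.889, 0.331, -0.315], [0.457, 0.635, -0.623], [-0.007, -0.698, -0.716]]
(0, 0, 0) [455.6 178. ]
(0.149, -0.633, 0.219) [301.7  22.1]
(0.5, 0, 0) [297.2 241. ]
(0.5, 0.3, 0) [364.2 336.8]
wrist [ 0.22521565 -0.61418168  0.38360164] [[0.231, -0.934, -0.274], [-0.973, -0.222, -0.062], [-0.003, 0.281, -0.96]]
(0, 0, 0) [-210.8  186.8]
(0.149, -0.633, 0.219) [283.1 260.5]
(0.5, 0, 0) [-341.5 -372.3]
(0.5, 0.3, 0) [-758.7 -502.6]
blue [0.603 0.207 0.052]
green [0.618 0.159 0.052]
yellow [0.631 0.11  0.052]
glue [ 0.727 -0.065  0.05 ]
offcut [ 0.411 -0.386  0.035]
driver [0.36  0.351 0.015]
tip [0.457 0.128 0.065]
grip [0.438 0.002 0.077]
tube [ 0.626 -0.227  0.11 ]
railtop [ 0.722 -0.226  0.15 ]
(546, 780, 3)
(594, 572, 3)
```

View pics/top_crop.png

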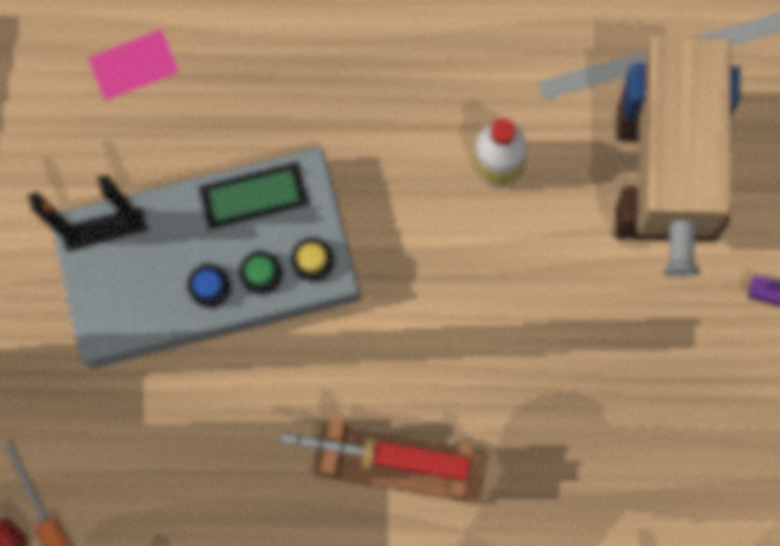

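View pics/scene_crop.png

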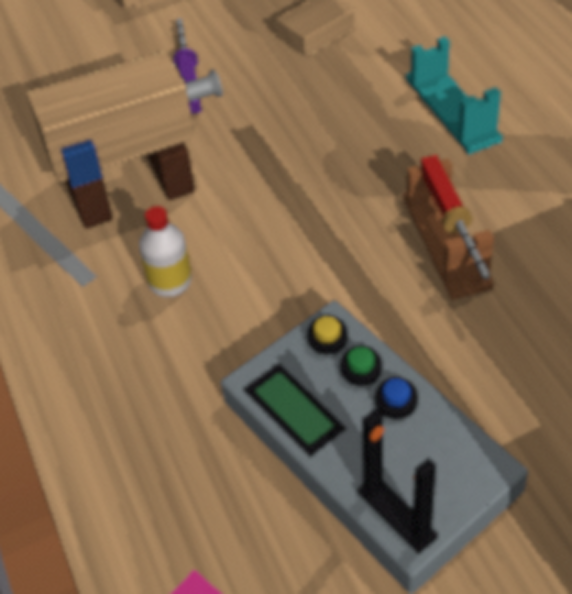

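The top view shows blue/green/yellow buttons at (180,170), (200,164), (220,159), the gate posts at about (117,142) and (146,135), the red gauge grip at (263,237) with its tip at (210,229), and the tube mouth at (362,162). The scene view shows the same parts: gate at (300,350), tube mouth at (217,168), gauge at (325,225). Now I'll triangulate.

```bash
cat >> h.py <<'E'
def tri(d1,p1,d2,p2):
    e1,v1=ray(d1,p1);e2,v2=ray(d2,p2);A=np.c_[v1,-v2];s=np.linalg.lstsq(A,e2-e1,rcond=None)[0]
    a,b=e1+s[0]*v1,e2+s[1]*v2;return (a+b)/2,np.linalg.norm(a-b)
def mask(d,lo,hi,box):
    h=cv2.cvtColor(d['frame'],cv2.COLOR_RGB2HSV);m=cv2.inRange(h,np.array(lo),np.array(hi));z=np.zeros_like(m);x0,y0,x1,y1=box;z[y0:y1,x0:x1]=m[y0:y1,x0:x1];return z
def blob(m):
    c=max(cv2.findContours(m,cv2.RETR_EXTERNAL,cv2.CHAIN_APPROX_NONE)[0],key=cv2.contourArea);M=cv2.moments(c);return np.array([M['m10']/M['m00'],M['m01']/M['m00']]),M['m00'],cv2.minAreaRect(c)
E
python3 - <<'E'
from h import *
t=imaging.get_image('top');s=imaging.get_image('scene')
C={'blue':((105,120,60),(125,255,255)),'green':((45,90,40),(85,255,255)),'yellow':((20,130,120),(32,255,255))}
BT={'blue':(165,158,192,182),'green':(190,155,211,176),'yellow':(211,149,231,170)}
BS={'blue':(288,297,315,322),'green':(272,283,297,306),'yellow':(258,270,280,292)}
for n in C:
    a=blob(mask(t,*C[n],BT[n]));b=blob(mask(s,*C[n],BS[n]));print(n,a[0],a[1],b[0],b[1],tri(t,a[0],s,b[0]))
R=((0,150,90),(6,255,255))
a=blob(mask(t,*R,(225,220,295,255)));b=blob(mask(s,*R,(300,195,340,235)));print('grip',a,b,tri(t,a[0],s,b[0]))
box=cv2.boxPoints(a[2]);print([onz(t,p,.077).round(4).tolist() for p in box])
# orange eyes
for n,d,bx in [('t',t,(105,125,160,160)),('s',s,(275,310,325,385))]:
    m=mask(d,(5,140,60),(18,255,255),bx)
    for c in cv2.findContours(m,cv2.RETR_EXTERNAL,cv2.CHAIN_APPROX_NONE)[0]: print('eye',n,cv2.boundingRect(c))
print('tip',tri(t,(209,229),s,(341,255)))
print('mouth~',tri(t,(362,163),s,(217,169)))
E
```

```text
blue [179.45  168.575] 100.0 [300.00133869 308.00133869] 124.5 (array([0.6047127 , 0.20777166, 0.05745217]), np.float64(0.00017200716316491212))
green [199.42268041 163.57731959] 97.0 [283.78688525 293.44672131] 122.0 (array([0.61783917, 0.15963288, 0.05691338]), np.float64(2.5960938100303366e-05))
yellow [219.04670913 158.22080679] 78.5 [268.48863636 278.94318182] 88.0 (array([0.63096356, 0.111994  , 0.05935874]), np.float64(0.00016442006532790254))
grip (array([261.82580645, 236.84032258]), 310.0, ((262.0270080566406, 236.83782958984375), (36.49657440185547, 9.86393928527832), 9.462321281433105)) (array([319.9971831 , 212.53051643]), 177.5, ((319.8999938964844, 212.29998779296875), (26.385604858398438, 7.60263204574585), 63.43495178222656)) (array([0.43956743, 0.00383097, 0.07565971]), np.float64(0.002188106040150399))
[[0.4337, 0.0479, 0.077], [0.4566, 0.0445, 0.077], [0.4434, -0.0399, 0.077], [0.4206, -0.0364, 0.077]]
eye t (116, 137, 3, 5)
eye s (288, 323, 6, 8)
tip (array([0.45767394, 0.13023266, 0.06284149]), np.float64(0.0009507540325138704))
mouth~ (array([ 0.61081732, -0.22715596,  0.10498075]), np.float64(0.0003098636249318856))
```

Request:
move_arm:
  deltas:
    - [0,0,30,0,0,0.12,0]
    - [40,20,10,0,0,0.12,0]
    - [40,30,0,0,0,0.12,0]
    - [40,35,0,0,0,0.12,0]
    - [40,40,0,0,0,0.12,0]
    - [30,40,0,0,0,0.12,0]
    - [30,40,0,0,0,0.12,0]
    - [30,40,0,0,0,0.12,0]

```text
t: 1.02
ee_pos: [0.3558, -0.4308, 0.258]
tool_rot: [0.0, 0.826, 0.564, -0.0]
force: [1.1, -0.9, -0.5]
grip_width: 0.0443
grasp_force: 0.0
```

Request:
move_arm:
  deltas:
    - [16,36.5,0,0,0,0.08,0]
    - [16,36.5,0,0,0,0.08,0]
    - [16,36.5,0,0,0,0.08,0]
    - [16,36.5,0,0,0,0.08,0]
    - [16,36.5,0,0,0,0.08,0]
    - [16,36.5,0,0,0,0.08,0]
    - [16,36.5,0,0,0,0.08,0]
    - [16,36.5,0,0,0,0.08,0]

```text
t: 1.68
ee_pos: [0.4833, -0.1389, 0.2581]
tool_rot: [0.0, 0.608, 0.794, -0.0]
force: [0.2, -0.4, 0.4]
grip_width: 0.0008
grasp_force: 0.0
```

Request:
move_arm:
  deltas:
    - [16,36.5,0,0,0,0,0]
    - [16,36.5,0,0,0,0,0]
    - [16,36.5,0,0,0,0,0]
    - [16,36.5,0,0,0,0,0]
    - [16,36.5,0,0,0,0,0]
    - [16,36.5,0,0,0,0,0]
    - [0,0,-10,0,0,0,0]
    - [0,0,0,0,0,0,0]

```text
t: 2.35
ee_pos: [0.578, 0.0816, 0.2462]
tool_rot: [-0.001, 0.607, 0.795, -0.0]
force: [-0.2, -1.1, -0.9]
grip_width: 0.0006
grasp_force: 0.0
```

Request:
move_arm:
  deltas:
    - [13,26,0,0,0,0,0]
    - [13,26,-10,0,0,0,0]
    - [14,26,-20,0,0,0,0]
    - [0,0,-35,0,0,0,0]
    - [0,0,-35,0,0,0,0]
    - [0,0,-35,0,0,0,0]
    - [0,0,-15,0,0,0,0]
    - [0,0,0,0,0,0,0]

```text
t: 3.02
ee_pos: [0.6161, 0.1524, 0.0931]
tool_rot: [-0.002, 0.61, 0.792, -0.005]
force: [-0.6, -0.2, -0.5]
grip_width: 0.0003
grasp_force: 0.0
```

```bash
python3 - <<'E'
from h import *
w=grab('wrist','w1.png');s=readout.sense();print(s['ee_pos'],w['eye'])
C={'blue':((105,120,60),(125,255,255)),'green':((45,90,40),(85,255,255)),'yellow':((20,130,120),(32,255,255))}
for n in C:
    try: a=blob(mask(w,*C[n],(0,0,560,420)));print(n,a[:2],onz(w,a[0],.058))
    except Exception as e: print(n,e)
print(proj(w,s['ee_pos']))
E
```

```text
[0.61792411 0.15364239 0.09596251] [0.5971417  0.22923954 0.25861126]
blue (array([283.87656994, 161.03738992]), 1154.5) [0.60293939 0.20682229 0.058     ]
green (array([383.78910829, 232.44829141]), 3697.0) [0.68513876 0.17628888 0.058     ]
yellow (array([252.8420207 , 386.48617092]), 7779.5) [0.62672762 0.01604995 0.058     ]
[284.97839132 261.29626077]
```

View pics/w1.png

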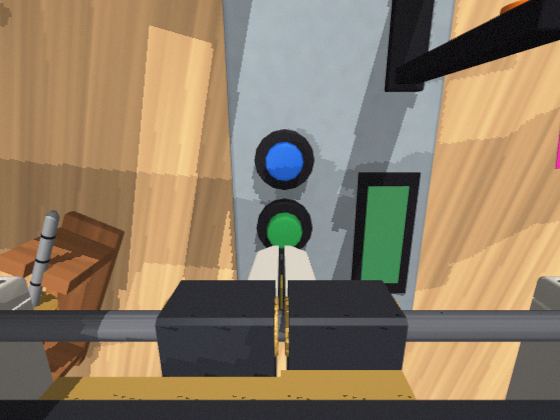

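Request:
move_arm:
  deltas:
    - [0,6,-10,0,0,0,0]
    - [0,0,-15,0,0,0,0]
    - [0,0,-8,0,0,0,0]
    - [0,0,-4,0,0,0,0]
    - [0,0,0,0,0,0,0]

```text
t: 3.48
ee_pos: [0.6191, 0.1625, 0.0611]
tool_rot: [0.0, 0.609, 0.793, 0.0]
force: [-0.2, 0.2, 2.7]
grip_width: 0.0006
grasp_force: 0.9
```

Request:
move_arm:
  deltas:
    - [0,0,-3,0,0,0,0]
    - [0,0,0,0,0,0,0]
    - [0,0,0,0,0,0,0]

```text
t: 3.73
ee_pos: [0.6194, 0.1627, 0.0587]
tool_rot: [0.0, 0.609, 0.793, 0.001]
force: [-1.0, -0.9, 2.9]
grip_width: 0.0003
grasp_force: 1.6
```

Request:
move_arm:
  deltas:
    - [0,0,-2,0,0,0,0]
    - [0,0,0,0,0,0,0]
    - [0,0,0,0,0,0,0]

```text
t: 3.98
ee_pos: [0.6194, 0.1627, 0.0564]
tool_rot: [0.0, 0.609, 0.793, 0.001]
force: [-0.8, -1.1, 5.0]
grip_width: 0.0007
grasp_force: 2.6
```

Request:
move_arm:
  deltas:
    - [0,0,-1,0,0,0,0]
    - [0,0,0,0,0,0,0]

```text
t: 4.15
ee_pos: [0.6194, 0.1627, 0.0563]
tool_rot: [0.001, 0.609, 0.793, 0.0]
force: [-2.5, -0.0, 9.8]
grip_width: 0.0006
grasp_force: 4.8
```

Request:
move_arm:
  deltas:
    - [0,0,-1,0,0,0,0]
    - [0,0,0,0,0,0,0]

```text
t: 4.32
ee_pos: [0.6194, 0.1627, 0.0562]
tool_rot: [0.001, 0.609, 0.793, 0.0]
force: [-3.6, -1.6, 13.5]
grip_width: 0.0003
grasp_force: 6.9
```

Request:
move_arm:
  deltas:
    - [0,0,-1,0,0,0,0]
    - [0,0,0,0,0,0,0]
    - [0,0,0,0,0,0,0]

```text
t: 4.57
ee_pos: [0.6194, 0.1627, 0.0561]
tool_rot: [0.001, 0.609, 0.793, 0.0]
force: [-4.1, -3.1, 17.9]
grip_width: 0.0005
grasp_force: 8.9
```

Request:
move_arm:
  deltas:
    - [0,0,25,0,0,0,0]
    - [6,-25,0,0,0,0,0]
    - [6,-25,0,0,0,0,0]
    - [0,0,0,0,0,0,0]
    - [0,0,-12,0,0,0,0]
    - [0,0,-8,0,0,0,0]
    - [0,0,-4,0,0,0,0]
    - [0,0,0,0,0,0,0]

```text
t: 5.23
ee_pos: [0.6312, 0.1124, 0.0561]
tool_rot: [0.001, 0.609, 0.793, -0.001]
force: [-3.8, -4.1, 18.6]
grip_width: 0.0003
grasp_force: 9.1
```

Request:
move_arm:
  deltas:
    - [0,0,0,0,0,0,0]
    - [0,0,0,0,0,0,0]

```text
t: 5.4
ee_pos: [0.6312, 0.1125, 0.0561]
tool_rot: [0.001, 0.609, 0.793, -0.001]
force: [-3.5, -5.0, 17.7]
grip_width: 0.0006
grasp_force: 8.9
```

Request:
move_arm:
  deltas:
    - [0,0,25,0,0,0,0]
    - [-9,32,0,0,0,0,0]
    - [-9,32,0,0,0,0,0]
    - [-8.5,31,0,0,0,0,0]
    - [0,0,0,0,0,0,0]
    - [0,0,-12,0,0,0,0]
    - [0,0,-8,0,0,0,0]
    - [0,0,-4,0,0,0,0]

```text
t: 6.07
ee_pos: [0.6036, 0.2085, 0.0558]
tool_rot: [-0.001, 0.609, 0.793, -0.0]
force: [-8.5, -1.2, 33.3]
grip_width: 0.0007
grasp_force: 16.6
```

Request:
move_arm:
  deltas:
    - [0,0,0,0,0,0,0]
    - [0,0,0,0,0,0,0]
    - [0,0,0,0,0,0,0]

```text
t: 6.32
ee_pos: [0.6036, 0.2085, 0.0562]
tool_rot: [-0.001, 0.609, 0.793, 0.0]
force: [-5.4, 0.7, 15.4]
grip_width: 0.0006
grasp_force: 7.9
```

Request:
move_arm:
  deltas:
    - [0,0,40,0,0,0,0]
    - [0,0,40,0,0,0,0]
    - [0,0,40,0,0,0,0]
    - [0,0,40,0,0,0,0]
    - [-21,-33.5,0,0,0,-0.052,40]
    - [-21,-33.5,0,0,0,-0.052,93]
    - [-21,-33.5,0,0,0,-0.052,93]
    - [-21,-33.5,0,0,0,-0.052,93]

```text
t: 6.98
ee_pos: [0.5189, 0.0697, 0.2129]
tool_rot: [-0.0, 0.69, 0.724, -0.002]
force: [-0.1, -0.3, -0.0]
grip_width: 0.0225
grasp_force: 0.0
```

Request:
move_arm:
  deltas:
    - [-21,-33.5,0,0,0,-0.052,93]
    - [-21,-33.5,0,0,0,-0.052,93]
    - [-21,-33.5,0,0,0,-0.052,93]
    - [-21,-33.5,0,0,0,-0.052,93]
    - [0,0,0,0,0,0,93]
    - [0,0,0,0,0,0,93]

```text
t: 7.48
ee_pos: [0.4344, -0.0644, 0.2134]
tool_rot: [-0.001, 0.762, 0.647, -0.002]
force: [0.0, 1.1, -0.0]
grip_width: 0.0626
grasp_force: 0.0
```

```bash
python3 - <<'E'
from h import *
w=grab('wrist','w2.png');s=readout.sense();print(s['t'],s['ee_pos'],s['tool_rot'],w['eye'])
R=((0,150,90),(6,255,255))
a=blob(mask(w,*R,(0,0,560,420)));print(a);print(onz(w,a[0],.077),[onz(w,p,.077).round(4).tolist() for p in cv2.boxPoints(a[2])])
t=imaging.get_image('top');sc=grab('scene');
print(proj(w,(.44,.004,.065)))
E
```

```text
7.5333 [ 0.43566241 -0.06224742  0.21377552] [-5.73315038e-04  7.61096949e-01  6.48637557e-01 -6.52105740e-04] [0.44728434 0.01335876 0.3789406 ]
(array([274.23175428, 133.88937031]), 1731.0, ((273.5, 134.0), (21.0, 90.0), -0.0))
[0.43822667 0.00657546 0.077     ] [[0.4193, -0.0357, 0.077], [0.4347, 0.0487, 0.077], [0.4542, 0.0455, 0.077], [0.4406, -0.0391, 0.077]]
[276.66533646 135.83940162]
```

View pics/w2.png

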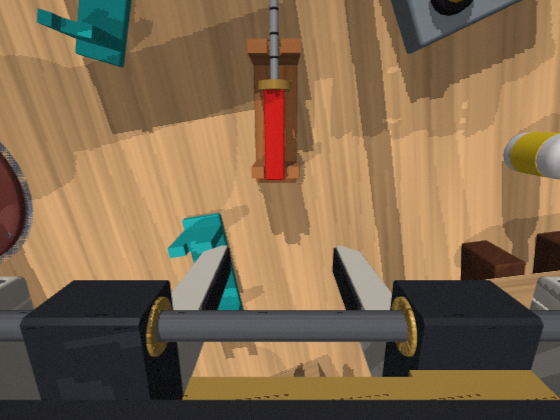

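Request:
move_arm:
  deltas:
    - [1.5,37,0,0,0,0,93]
    - [2,37,0,0,0,0,93]
    - [0,0,-35,0,0,0,93]
    - [0,0,-35,0,0,0,93]
    - [0,0,-35,0,0,0,93]
    - [0,0,-35,0,0,0,93]
    - [0,0,-28,0,0,0,93]
    - [0,0,0,0,0,0,93]

```text
t: 8.3
ee_pos: [0.4369, 0.015, 0.0422]
tool_rot: [-0.003, 0.758, 0.652, -0.004]
force: [0.0, -0.3, -0.1]
grip_width: 0.0931
grasp_force: 0.0
```

Request:
move_arm:
  deltas:
    - [0,0,0,0,0,0,60]
    - [0,0,0,0,0,0,40]
    - [0,0,0,0,0,0,25]
    - [0,0,0,0,0,0,0]
    - [0,0,0,0,0,0,0]
    - [0,0,0,0,0,0,0]
    - [0,0,0,0,0,0,0]
    - [0,0,0,0,0,0,0]

```text
t: 8.97
ee_pos: [0.44, 0.0134, 0.0471]
tool_rot: [0.0, 0.76, 0.65, 0.0]
force: [0.0, 1.0, -0.7]
grip_width: 0.0441
grasp_force: 0.0
```

Request:
move_arm:
  deltas:
    - [0,0,0,0,0,0,0]
    - [0,0,0,0,0,0,0]
    - [0,0,0,0,0,0,0]
    - [0,0,0,0,0,0,0]

```text
t: 9.3
ee_pos: [0.4397, 0.0135, 0.0467]
tool_rot: [-0.0, 0.76, 0.65, -0.0]
force: [-0.4, -0.1, 0.2]
grip_width: 0.0198
grasp_force: 30.0
```

Request:
move_arm:
  deltas:
    - [0,0,15,0,0,0,0]
    - [0,0,35,0,0,0,0]
    - [0,0,40,0,0,0,0]
    - [0,0,40,0,0,0,0]
    - [0,0,0,0,0,-0.117,0]
    - [0,-20,0,0,0,-0.117,0]
    - [0,-20,0,0,0,-0.117,0]
    - [0,-20,0,0,0,-0.117,0]

```text
t: 9.97
ee_pos: [0.4394, -0.047, 0.1768]
tool_rot: [-0.0, 0.891, 0.454, -0.0]
force: [-0.8, 0.1, -1.6]
grip_width: 0.0194
grasp_force: 30.0
```

Request:
move_arm:
  deltas:
    - [0,-20,0,0,0,-0.117,0]
    - [0,-20,0,0,0,-0.117,0]
    - [0,-20,0,0,0,-0.117,0]
    - [0,-20,0,0,0,-0.117,0]
    - [0,-20,0,0,0,-0.117,0]
    - [0,-20,0,0,0,-0.117,0]
    - [0,-20,0,0,0,-0.117,0]
    - [0,-20,0,0,0,-0.117,0]

```text
t: 10.63
ee_pos: [0.4392, -0.2071, 0.1763]
tool_rot: [-0.0, 1.0, 0.003, -0.001]
force: [0.3, 0.2, -1.4]
grip_width: 0.0198
grasp_force: 30.0
```

Request:
move_arm:
  deltas:
    - [0,-20,0,0,0,0,0]
    - [0,0,0,0,0,0,0]
    - [0,0,0,0,0,0,0]

```text
t: 10.88
ee_pos: [0.4391, -0.2271, 0.1762]
tool_rot: [-0.0, 1.0, 0.005, -0.001]
force: [-0.4, 0.3, -1.7]
grip_width: 0.0199
grasp_force: 30.0
```

```bash
python3 - <<'E'
from h import *
w=grab('wrist','w3.png');s=readout.sense();print(s['t'],s['ee_pos'],s['tool_rot'],s['grasp_force'],w['eye'])
t=grab('top','t3.png');sc=grab('scene','s3.png')
a=cv2.imread('pics/t3.png')[55:205,300:440];b=cv2.imread('pics/s3.png')[130:240,120:260]
im=np.hstack([cv2.resize(a,(373,400),interpolation=cv2.INTER_CUBIC),cv2.resize(b,(420,330),interpolation=cv2.INTER_CUBIC)[:330]] if 0 else [cv2.resize(a,(373,400),interpolation=3),np.vstack([cv2.resize(b,(420,330),interpolation=3),np.zeros((70,420,3),np.uint8)])])
cv2.imwrite('pics/c3.png',im)
E
```

```text
10.9333 [ 0.43934632 -0.22574261  0.17622725] [-7.04862061e-04  9.99981642e-01  5.98561796e-03 -6.26002229e-04] 29.986758828163147 [ 0.51736555 -0.22618295  0.34176039]
```

View pics/w3.png

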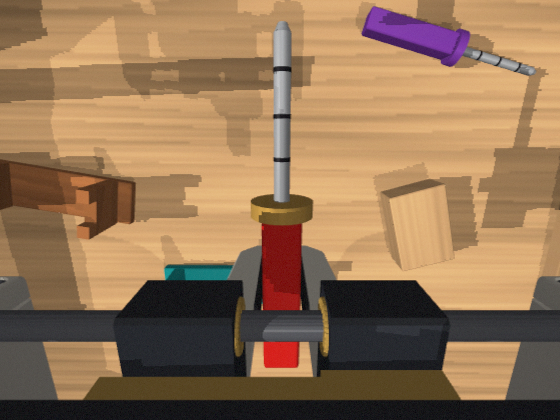

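View pics/c3.png

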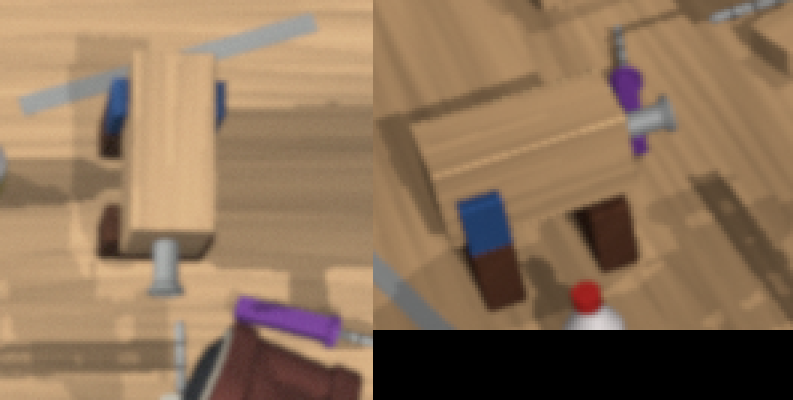

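Wrist view: rod sits straight in the fingers, tip at (282,22), collar (282,208). Crop: tube runs straight down from the rail, mouth at about (362,163) top / (218,168) scene. I'll take a close wrist look beside the tube.

Request:
move_arm:
  deltas:
    - [0,-5,40,0,0,0,0]
    - [10,-15,35,0,0,0,0]
    - [30,-20,5,0,0,0,0]
    - [40,0,0,0,0,0,0]
    - [20,0,0,0,0,0,0]
    - [0,0,0,0,0,0,0]
    - [0,0,0,0,0,0,0]
    - [0,0,0,0,0,0,0]

```text
t: 11.7
ee_pos: [0.5388, -0.2656, 0.2562]
tool_rot: [-0.0, 1.0, 0.006, -0.001]
force: [-1.1, -1.1, -1.5]
grip_width: 0.0197
grasp_force: 30.0
```

```bash
python3 - <<'E'
from h import *
w=grab('wrist','w4.png');s=readout.sense();print(s['t'],s['ee_pos'],s['tool_rot'],w['eye'])
np.savez('w4.npz',frame=w['frame'],K=w['K'],eye=w['eye'],rotation=w['rotation'])
print(proj(w,(.611,-.227,.11)))
E
```

```text
11.75 [ 0.5385223  -0.26606675  0.25646643] [-2.14740135e-04  9.99981641e-01  5.98150968e-03 -9.45192923e-04] [ 0.61720909 -0.26454668  0.42167433]
[244.57691847 130.5412422 ]
```

View pics/w4.png

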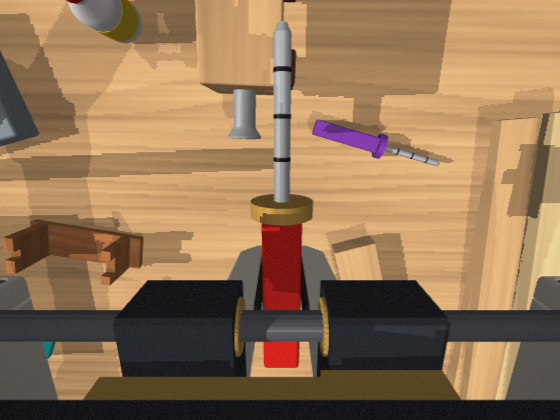

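The wrist view shows the tube from (244,92) to its mouth at (244,137), left of the rod.

```bash
python3 - <<'E'
from h import *
w=dict(np.load('w4.npz'))
h=cv2.cvtColor(w['frame'],cv2.COLOR_RGB2HSV)
m=(h[...,1]<60)&(h[...,2]>60)
P=[]
for r in range(90,142,2):
    c=np.where(m[r,222:268])[0]+222
    if len(c)>5:
        a,b=onz(w,(c[0]-.0,r),.11),onz(w,(c[-1]+1,r),.11);P.append((a+b)/2)
        print(r,c[0],c[-1],((a+b)/2).round(4)[:2],round((a-b)[1]*1000,1))
# rail left edge top
g=cv2.cvtColor(w['frame'],cv2.COLOR_RGB2GRAY)
t=imaging.get_image('top')
hs=cv2.cvtColor(t['frame'],cv2.COLOR_RGB2HSV)
for n,d,rows,x0,x1 in [('top',t,range(85,140,6),335,395)]:
    gg=cv2.cvtColor(d['frame'],cv2.COLOR_RGB2GRAY).astype(float);
    for r in rows:
        dx=np.gradient(gg[r-1:r+2].mean(0));L=342+np.argmax(np.abs(dx[342:356]));R=374+np.argmax(np.abs(dx[374:388]));print(r,L,R,onz(d,(L,r),.15)[:2].round(3),onz(d,(R,r),.15)[:2].round(3))
hm=(hs[...,1]<75)&(hs[...,2]>60)
for r in range(146,168):
    c=np.where(hm[r,350:375])[0]+350
    if len(c)>3: print(r,c[0],c[-1],onz(t,((c[0]+c[-1]+1)/2,r),.11).round(4)[:2])
E
```

```text
90 233 254 [ 0.6491 -0.2272] 21.5
92 233 255 [ 0.6473 -0.2277] 22.5
94 234 255 [ 0.6455 -0.2281] 21.5
96 234 254 [ 0.6437 -0.2276] 20.6
98 234 254 [ 0.6418 -0.2276] 20.6
100 234 254 [ 0.64   -0.2275] 20.7
102 234 254 [ 0.6381 -0.2275] 20.7
104 234 254 [ 0.6363 -0.2275] 20.7
106 234 254 [ 0.6344 -0.2274] 20.8
108 234 254 [ 0.6325 -0.2274] 20.8
110 234 254 [ 0.6307 -0.2273] 20.9
112 234 254 [ 0.6288 -0.2273] 20.9
114 234 254 [ 0.6269 -0.2273] 20.9
116 234 254 [ 0.625  -0.2272] 21.0
118 234 254 [ 0.6231 -0.2272] 21.0
120 234 254 [ 0.6212 -0.2271] 21.0
122 234 254 [ 0.6193 -0.2271] 21.1
124 234 254 [ 0.6173 -0.2271] 21.1
126 234 254 [ 0.6154 -0.227 ] 21.2
128 233 255 [ 0.6135 -0.227 ] 23.2
130 232 256 [ 0.6115 -0.2269] 25.3
132 230 257 [ 0.6096 -0.2264] 28.4
134 229 258 [ 0.6076 -0.2263] 30.4
136 228 259 [ 0.6056 -0.2263] 32.5
138 234 259 [ 0.6037 -0.2293] 26.5
85 349 380 [ 0.784 -0.193] [ 0.784 -0.264]
91 349 380 [ 0.769 -0.193] [ 0.77  -0.264]
97 348 380 [ 0.755 -0.19 ] [ 0.755 -0.264]
103 346 380 [ 0.74  -0.186] [ 0.741 -0.263]
109 345 380 [ 0.726 -0.183] [ 0.727 -0.263]
115 349 380 [ 0.712 -0.192] [ 0.712 -0.263]
121 345 380 [ 0.697 -0.183] [ 0.698 -0.262]
127 349 381 [ 0.683 -0.192] [ 0.684 -0.264]
133 345 380 [ 0.669 -0.183] [ 0.67  -0.262]
139 345 380 [ 0.655 -0.183] [ 0.656 -0.262]
146 356 369 [ 0.6504 -0.2294]
147 355 369 [ 0.648  -0.2282]
148 354 370 [ 0.6456 -0.2281]
149 354 370 [ 0.6432 -0.2281]
150 354 371 [ 0.6408 -0.2292]
151 354 374 [ 0.6385 -0.2327]
152 355 362 [ 0.6359 -0.2199]
155 355 359 [ 0.6287 -0.2163]
156 355 374 [ 0.6265 -0.2337]
157 355 371 [ 0.6241 -0.2301]
158 355 371 [ 0.6217 -0.2301]
159 355 371 [ 0.6193 -0.2301]
160 355 371 [ 0.6169 -0.23  ]
161 355 371 [ 0.6145 -0.23  ]
164 355 371 [ 0.6074 -0.2299]
165 356 371 [ 0.605 -0.231]
166 356 371 [ 0.6026 -0.231 ]
167 356 371 [ 0.6002 -0.2309]
```

```bash
python3 - <<'E'
from h import *
w=dict(np.load('w4.npz'));z=.2565+.0183
h=cv2.cvtColor(w['frame'],cv2.COLOR_RGB2HSV);m=(h[...,1]<50)&(h[...,2]>70)
P=[]
for r in list(range(34,64,5))+list(range(75,112,6))+list(range(122,155,6))+list(range(164,192,6)):
    c=np.where(m[r,268:300])[0]+268
    if len(c)>8: p=onz(w,((c[0]+c[-1]+1)/2,r),z);P.append(p[:2]);print(r,c[0],c[-1],p[:2].round(4))
P=np.array(P);k=np.polyfit(P[:,0],P[:,1],1);print('yaw',k[0],'y at .66',np.polyval(k,.66),'tip',onz(w,(282.5,21),z), 'collar front',onz(w,(282.5,198),z))
E
```

```text
34 274 290 [ 0.6553 -0.2643]
39 274 290 [ 0.6533 -0.2643]
44 274 290 [ 0.6514 -0.2644]
49 274 290 [ 0.6494 -0.2644]
54 274 290 [ 0.6474 -0.2644]
59 274 290 [ 0.6454 -0.2645]
75 274 290 [ 0.6388 -0.2646]
81 274 290 [ 0.6363 -0.2646]
87 273 290 [ 0.6338 -0.2644]
93 273 289 [ 0.6312 -0.2642]
99 274 289 [ 0.6286 -0.2645]
105 274 289 [ 0.626  -0.2645]
111 274 289 [ 0.6233 -0.2646]
122 274 289 [ 0.6184 -0.2646]
128 274 289 [ 0.6157 -0.2647]
134 274 289 [ 0.6129 -0.2647]
140 274 289 [ 0.6101 -0.2648]
146 274 289 [ 0.6073 -0.2648]
152 274 289 [ 0.6045 -0.2648]
164 274 289 [ 0.5987 -0.2649]
170 274 288 [ 0.5957 -0.2647]
176 274 288 [ 0.5927 -0.2648]
182 274 288 [ 0.5897 -0.2648]
188 274 288 [ 0.5867 -0.2648]
yaw 0.00783128542173169 y at .66 -0.26429958454429603 tip [ 0.66024184 -0.26424085  0.2748    ] collar front [ 0.58149106 -0.26542465  0.2748    ]
```

Request:
move_arm:
  deltas:
    - [-28,0,0,0,0,-0.014,0]
    - [-28,0,0,0,0,-0.014,0]
    - [-29,11,0,0,0,0,0]
    - [0,20,-20,0,0,0,0]
    - [0,10,-35,0,0,0,0]
    - [0,0,-40,0,0,0,0]
    - [0,0,-40,0,0,0,0]
    - [0,0,-26,0,0,0,0]

```text
t: 12.47
ee_pos: [0.4524, -0.2247, 0.0936]
tool_rot: [-0.001, 1.0, -0.008, -0.001]
force: [0.1, 0.3, -1.3]
grip_width: 0.0199
grasp_force: 30.0
```

Request:
move_arm:
  deltas:
    - [0,0,0,0,0,0,0]
    - [0,0,0,0,0,0,0]
    - [0,0,0,0,0,0,0]

```text
t: 12.72
ee_pos: [0.4559, -0.2263, 0.0975]
tool_rot: [0.001, 1.0, -0.008, 0.002]
force: [0.1, 1.4, -0.6]
grip_width: 0.0201
grasp_force: 30.0
```

```bash
python3 - <<'E'
from h import *
w=grab('wrist','w5.png');s=readout.sense();print(s['t'],s['ee_pos'],s['tool_rot'],s['force'])
sc=grab('scene','s5.png');b=cv2.imread('pics/s5.png')[130:250,170:290]
cv2.imwrite('pics/s5c.png',cv2.resize(b,(600,600),interpolation=3))
for X in [(.605,-.2266,.11),(.650,-.2275,.11),(.575,-.226,.11),(.495,-.2245,.11)]: print(((proj(sc,X)-[170,130])*5).round())
E
```

```text
12.7667 [ 0.45632606 -0.22643467  0.09797432] [ 9.83781549e-04  9.99962358e-01 -8.33923235e-03  2.18427097e-03] [-0.92004537  0.21668544 -1.5304772 ]
[245. 185.]
[160. 211.]
[300. 167.]
[443. 122.]
```

View pics/s5c.png

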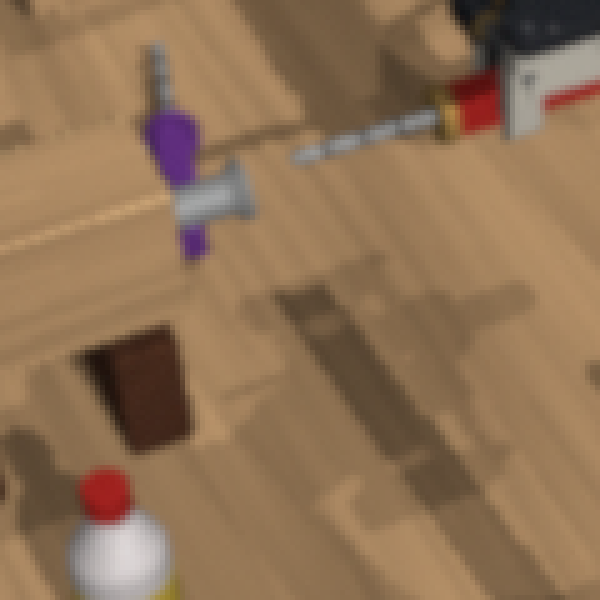

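Request:
move_arm:
  deltas:
    - [0,1,-3,0,0,0,0]
    - [0,1,-3,0,0,0,0]
    - [0,0,0,0,0,0,0]
    - [0,0,0,0,0,0,0]

```text
t: 13.15
ee_pos: [0.4548, -0.2233, 0.0899]
tool_rot: [-0.0, 1.0, -0.008, 0.0]
force: [0.6, 0.1, -2.0]
grip_width: 0.0198
grasp_force: 30.0
```

Request:
move_arm:
  deltas:
    - [10,0,0,0,0,0,0]
    - [10,0,0,0,0,0,0]
    - [8,0,0,0,0,0,0]
    - [4,0,0,0,0,0,0]
    - [0,0,0,0,0,0,0]

```text
t: 13.57
ee_pos: [0.4888, -0.2232, 0.0896]
tool_rot: [0.0, 1.0, -0.007, 0.001]
force: [-0.3, 0.6, -1.1]
grip_width: 0.0197
grasp_force: 30.0
```

Request:
move_arm:
  deltas:
    - [4,0,0,0,0,0,0]
    - [4,0,0,0,0,0,0]
    - [4,0,0,0,0,0,0]
    - [0,0,0,0,0,0,0]

```text
t: 13.9
ee_pos: [0.4999, -0.2238, 0.0898]
tool_rot: [0.0, 1.0, -0.008, 0.001]
force: [1.4, -0.2, -0.6]
grip_width: 0.02
grasp_force: 30.0
```

Request:
move_arm:
  deltas:
    - [0,-1,1.5,0,0,0,0]
    - [5,0,0,0,0,0,0]
    - [5,-0.1,0,0,0,0,0]
    - [0,0,0,0,0,0,0]

```text
t: 14.23
ee_pos: [0.5105, -0.2244, 0.0914]
tool_rot: [-0.0, 1.0, -0.008, 0.001]
force: [-0.4, 0.1, -0.7]
grip_width: 0.0197
grasp_force: 30.0
```

Request:
move_arm:
  deltas:
    - [5,-0.1,0,0,0,0,0]
    - [5,-0.1,0,0,0,0,0]
    - [5,-0.1,0,0,0,0,0]
    - [0,0,0,0,0,0,0]

```text
t: 14.57
ee_pos: [0.5255, -0.2247, 0.0913]
tool_rot: [0.0, 1.0, -0.008, 0.001]
force: [-0.5, -0.1, -1.8]
grip_width: 0.0197
grasp_force: 30.0
```

Free sliding so far. Continue to about 5 mm short.

Request:
move_arm:
  deltas:
    - [5,-0.1,0,0,0,0,0]
    - [5,-0.1,0,0,0,0,0]
    - [5,-0.1,0,0,0,0,0]
    - [0,0,0,0,0,0,0]

```text
t: 14.9
ee_pos: [0.5404, -0.225, 0.0913]
tool_rot: [0.0, 1.0, -0.008, 0.001]
force: [0.2, -0.7, -0.7]
grip_width: 0.0196
grasp_force: 30.0
```

Request:
move_arm:
  deltas:
    - [5,-0.1,0,0,0,0,0]
    - [5,-0.1,0,0,0,0,0]
    - [5,-0.1,0,0,0,0,0]
    - [0,0,0,0,0,0,0]

```text
t: 15.23
ee_pos: [0.5554, -0.2253, 0.0913]
tool_rot: [0.0, 1.0, -0.008, 0.001]
force: [-0.1, 0.4, -1.2]
grip_width: 0.0198
grasp_force: 30.0
```

Request:
move_arm:
  deltas:
    - [3,-0.1,0,0,0,0,0]
    - [0,0,0,0,0,0,0]
    - [0,0,0,0,0,0,0]

```text
t: 15.48
ee_pos: [0.5568, -0.2256, 0.0912]
tool_rot: [-0.0, 1.0, -0.008, -0.0]
force: [1.0, 0.2, -0.8]
grip_width: 0.0197
grasp_force: 30.0
```

Request:
move_arm:
  deltas:
    - [2,0,0,0,0,0,0]
    - [0,0,0,0,0,0,0]
    - [0,0,0,0,0,0,0]

```text
t: 15.73
ee_pos: [0.5589, -0.2256, 0.0913]
tool_rot: [-0.0, 1.0, -0.008, 0.0]
force: [-0.3, 0.1, -1.5]
grip_width: 0.0196
grasp_force: 30.0
```

Request:
move_arm:
  deltas:
    - [2,0,0,0,0,0,0]
    - [0,0,0,0,0,0,0]
    - [0,0,0,0,0,0,0]

```text
t: 15.98
ee_pos: [0.561, -0.2255, 0.0913]
tool_rot: [-0.0, 1.0, -0.008, 0.0]
force: [0.6, -0.1, -0.1]
grip_width: 0.0201
grasp_force: 30.0
```

Request:
move_arm:
  deltas:
    - [2,0,0,0,0,0,0]
    - [0,0,0,0,0,0,0]
    - [0,0,0,0,0,0,0]
    - [0,0,0,0,0,0,0]

```text
t: 16.32
ee_pos: [0.5627, -0.2256, 0.0911]
tool_rot: [-0.0, 1.0, -0.008, -0.0]
force: [-1.6, 0.3, -1.2]
grip_width: 0.0199
grasp_force: 30.0
```

Request:
move_arm:
  deltas:
    - [1.5,0,0,0,0,0,0]
    - [0,0,0,0,0,0,0]
    - [0,0,0,0,0,0,0]

```text
t: 16.57
ee_pos: [0.5627, -0.2255, 0.0909]
tool_rot: [-0.0, 1.0, -0.008, -0.002]
force: [-5.0, 0.6, 0.8]
grip_width: 0.0201
grasp_force: 30.0
```

Request:
move_arm:
  deltas:
    - [1,0,0,0,0,0,0]
    - [0,0,0,0,0,0,0]
    - [0,0,0,0,0,0,0]
    - [0,0,0,0,0,0,0]

```text
t: 16.9
ee_pos: [0.5627, -0.2256, 0.0908]
tool_rot: [-0.0, 1.0, -0.008, -0.003]
force: [-6.5, 0.2, 1.5]
grip_width: 0.0201
grasp_force: 30.0
```

Request:
move_arm:
  deltas:
    - [-5,0.1,0,0,0,0,0]
    - [-15,0.3,0,0,0,0,0]
    - [-15,0.3,0,0,0,0,0]
    - [-15,0.3,0,0,0,0,0]
    - [-15,0.3,0,0,0,0,0]
    - [-15,0.3,0,0,0,0,0]
    - [-15,0.3,0,0,0,0,0]
    - [-10,0,0,0,0,0,0]

```text
t: 17.57
ee_pos: [0.4604, -0.224, 0.0916]
tool_rot: [0.0, 1.0, -0.008, 0.001]
force: [-0.5, 0.0, -1.1]
grip_width: 0.02
grasp_force: 30.0
```

Request:
move_arm:
  deltas:
    - [0,0,0,0,0,0,0]
    - [0,0,0,0,0,0,0]
    - [0,0,30,0,0,0,0]
    - [0,0,40,0,0,0,0]
    - [0,0,40,0,0,0,0]
    - [0,0,0,0,0,0,0]

```text
t: 18.07
ee_pos: [0.4672, -0.2258, 0.2091]
tool_rot: [0.003, 1.0, -0.008, 0.009]
force: [0.2, -0.8, -1.9]
grip_width: 0.02
grasp_force: 30.0
```

Request:
move_arm:
  deltas:
    - [2,37,0,0,0,0.022,0]
    - [2,38,0,0,0,0.022,0]
    - [2,38,0,0,0,0.022,0]
    - [2,38,0,0,0,0.022,0]
    - [2,38,0,0,0,0.022,0]
    - [2,38,0,0,0,0.022,0]
    - [2,38,0,0,0,0.022,0]
    - [2,38,0,0,0,0.022,0]

```text
t: 18.73
ee_pos: [0.4775, 0.0821, 0.2013]
tool_rot: [-0.0, 0.997, 0.081, 0.001]
force: [0.7, -1.3, -0.6]
grip_width: 0.0201
grasp_force: 30.0
```

Request:
move_arm:
  deltas:
    - [2,37,0,0,0,0.022,0]
    - [2,37,0,0,0,0.022,0]
    - [2,37,0,0,0,0.022,0]
    - [2,37,0,0,0,0.022,0]
    - [2,37,0,0,0,0.022,0]
    - [0,0,0,0,0,0,0]
    - [0,0,0,0,0,0,0]
    - [0,0,0,0,0,0,0]

```text
t: 19.4
ee_pos: [0.4867, 0.2645, 0.2007]
tool_rot: [0.0, 0.991, 0.135, 0.0]
force: [-0.4, -0.3, -1.3]
grip_width: 0.0196
grasp_force: 30.0
```

```bash
python3 - <<'E'
from h import *
w=grab('wrist','w6.png');s=readout.sense();print(s['t'],s['ee_pos'],s['tool_rot'],s['grasp_force'])
z=s['ee_pos'][2]+.0183
h=cv2.cvtColor(w['frame'],cv2.COLOR_RGB2HSV);m=(h[...,1]<50)&(h[...,2]>70)
g=(.6594,.3109,.145);print('gate px',proj(w,g),'tip at',onz(w,(282.5,22),z),'collar',onz(w,(282.5,198),z))
t=imaging.get_image('top');sc=imaging.get_image('scene');print(proj(t,g),proj(sc,g))
E=lambda x,y,zz: np.array([.6385,.2170,zz])+x*np.array([.9644,.2643,0])+y*np.array([-.2643,.9644,0])
for nm,d in (('t',t),('s',sc),('w',w)):
    print(nm,[proj(d,E(.045,yy,.163)).round(0).tolist() for yy in (.054,.059,.111,.116)])
a=w['frame'][...,::-1];b=cv2.resize(sc['frame'][300:400,250:350][...,::-1],(240,240),interpolation=3);c=cv2.resize(t['frame'][110:180,100:170][...,::-1],(240,180),interpolation=3)
im=np.zeros((420,800,3),np.uint8);im[:,:560]=a;im[:240,560:]=b;im[240:,560:]=c;cv2.imwrite('pics/c6.png',im)
E
```

```text
19.45 [0.48692982 0.2632805  0.20082483] [4.53738224e-04 9.91016277e-01 1.33740540e-01 1.15459031e-05] 29.986461102962494
gate px [284.33049266 -43.84914073] tip at [0.60362118 0.29676627 0.21912483] collar [0.52792044 0.2756228  0.21912483]
[128.46439548 135.98485545] [300.89826315 336.18353354]
t [[140.0, 130.0], [138.0, 131.0], [115.0, 136.0], [113.0, 137.0]]
s [[289.0, 320.0], [291.0, 321.0], [311.0, 341.0], [313.0, 342.0]]
w [[340.0, -61.0], [331.0, -61.0], [238.0, -62.0], [229.0, -62.0]]
```

View pics/c6.png

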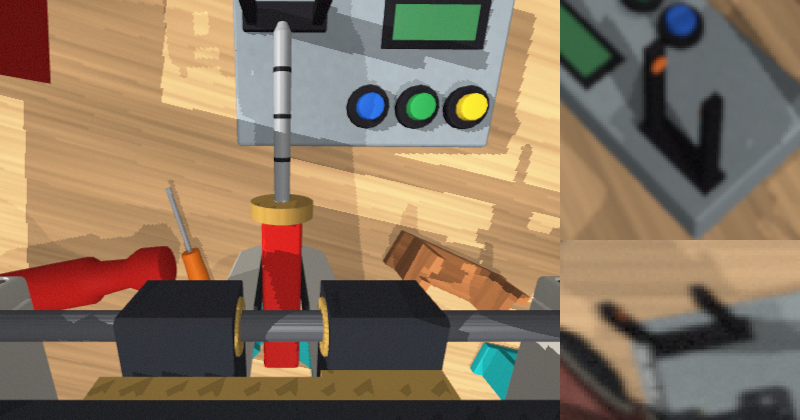

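The scene inset shows post tops at (290,321) and (313,342), matching the computed gate, and the rod pointing centrally between the posts. Lower, then slide in.

Request:
move_arm:
  deltas:
    - [0,0,-30,0,0,0,0]
    - [0,0,-30,0,0,0,0]
    - [0,0,-14,0,0,0,0]
    - [0,0,0,0,0,0,0]
    - [15,4,0,0,0,0,0]
    - [15,4,0,0,0,0,0]
    - [15,4,0,0,0,0,0]
    - [10.5,3.2,0,0,0,0,0]

```text
t: 20.22
ee_pos: [0.5446, 0.2791, 0.1289]
tool_rot: [-0.0, 0.991, 0.133, 0.002]
force: [0.2, 0.7, -0.4]
grip_width: 0.0198
grasp_force: 30.0
```

Request:
move_arm:
  deltas:
    - [0,0,0,0,0,0,0]
    - [0,0,0,0,0,0,0]
    - [0,0,0,0,0,0,0]
    - [0,0,0,0,0,0,0]

```text
t: 20.55
ee_pos: [0.5411, 0.2792, 0.1277]
tool_rot: [-0.0, 0.991, 0.135, -0.0]
force: [0.5, 0.4, -0.9]
grip_width: 0.0198
grasp_force: 30.0
```

```bash
python3 - <<'E'
from h import *
w=grab('wrist');s=readout.sense();print(s['t'],s['ee_pos'],s['tool_rot'],s['force'],s['dq'].round(4))
sc=imaging.get_image('scene');t=imaging.get_image('top')
b=cv2.resize(sc['frame'][280:380,250:350][...,::-1],(400,400),interpolation=3);c=cv2.resize(w['frame'][:140,:][...,::-1],(800,200),interpolation=3)
im=np.zeros((600,800,3),np.uint8);im[:400,:400]=b;im[400:]=c;im[:400,400:]=cv2.resize(t['frame'][90:190,80:180][...,::-1],(400,400),interpolation=3);cv2.imwrite('pics/c7.png',im)
g=(.6594,.3109,.145);print((proj(sc,g)-[250,280])*4,proj(w,g),(proj(t,g)-[80,90])*4)
E
```

```text
20.6 [0.5411531  0.27929756 0.12762273] [-1.55314845e-05  9.90896351e-01  1.34626905e-01 -1.36148854e-04] [-0.04144489  0.69681111 -1.81996888] [-0.0019  0.0033  0.0014 -0.0031  0.0008 -0.0009 -0.002 ]
[203.59305262 224.73413415] [284.61384447  19.71816211] [193.85758191 183.93942181]
```

View pics/c7.png

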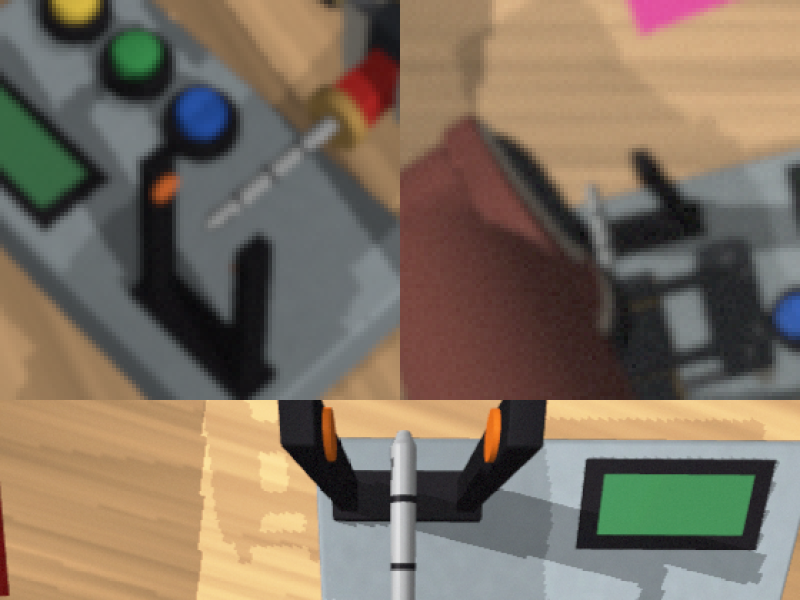

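The tip sits at (404,432) between the orange eyes at (328,435) and (492,435). It is centred to about 2 mm and touches nothing.

```bash
python3 -c "
from rig import ctrl;print(ctrl.hand_in())"
```

```text
the job is handed in; nothing more can be done
None
```

I pressed the buttons in order, pushed the gauge rod into the tube to its collar and drew it out. I handed in with the rod held still and level, its tip about 2 mm off the midpoint between the gate's eyes; no verdict was returned.

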